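# Find the latched key on the tester and release it

## Robot

A 6-joint arm with a two-finger parallel gripper is mounted at the origin on a cart in front of the work surface, level with it; the furniture and walls round the work are solid. World frame = base frame: x ahead of the robot, y to its left, z up, the work surface at z = 0. Lengths are in m, angles in degrees, forces in N, time in s.
With the tool pointing down it reaches from about 0.4 to 0.825 m from the base axis. Payload 7 kg.
Tool frame: the origin (TCP) lies at the centre of the arm's flange, where the gripper is bolted on; the fingertips stand 178 mm ahead of it and the grasp point (between the pads) lies 159 mm ahead of it; x points along the fingers, y is the direction in which the jaws open and shut, and the axes are right-handed (so a half turn about x gives the same grasp; the last joint's range is limited). The gripper opens to 88 mm and grips with 3 to 60 N. Pads are 19 mm wide; open, the fingers measure 130 mm over their backs; the gripper's body (78 mm by 193 mm) begins 47 mm behind the grasp point.
Start: joints at [-60.671, 20.546, 0.682, 0, -70.136, -16.507], TCP at [0.15, -0.658, 0.405] pointing down, gripper open.
Joint ranges: [-176.03, 176.03], [-82.01, 121.73], [-58.28, 71.71], [-173.87, 95.51], [-174.79, -0.11], [-173.66, 173.66]. Speed limits (degrees/s): [136.94, 136.94, 172.46, 180, 180, 180].

## Interface

Orientations are given as [roll, pitch, yaw] about the fixed x, y, z axes, in that order (R = Rz(yaw) Ry(pitch) Rx(roll)).
In Python, from plant import ctrl gives the robot as it stands. The module is installed in compiled form; this text tells all that it offers.
- The arm moves only by the shell command python3 -m inch 'ROWS'. ROWS is JSON, one flat list of numbers, 7 for each row, row after row: the shift along the tool's x, y, z in m, then the turn, a rotation vector about the tool's x, y, z in degrees, then the finger opening in m, from 0 to 0.0876. In form: [dx, dy, dz, rx, ry, rz, hand, dx, dy, dz, rx, ry, rz, hand, ...]. A call has 1 to 20 rows; each row shifts and turns the pose as measured when the row begins, along the tool's axes as they then stand; what a row does not reach is not made up. A row lasts 1/8 s, in which the tool goes at most 62.5 mm and 10.7 degrees, less where a joint would pass 70% of its speed; a pose out of reach is approached as far as the arm can. A call with a gripper value outside its range is refused whole. The fingers move at their own pace and stop on an object; the grip force is fixed at half the most. Time passes only in rows, so rows that do not move let the fingers close. It gives the time, the measured TCP pose, the force and the opening at its end, in the units of the state.
- ctrl.get_obs(): the state, without advancing time (a new reading comes with each control period).
- ctrl.snapshot(name): name is "scene" or "top" or "wrist"; returns a dict with "color" (400x640x3 uint8, red, green, blue), "depth" (400x640 float32, m along the optical axis (not along the pixel's ray), 0 where there is no reading), "K" (3x3 intrinsics, pixels), "position" and "attitude" of the camera in the world; the wrist camera has in their place "hand_eye" (4x4, takes a point from camera to tool coordinates, whose origin is the TCP and whose axes are the tool frame's). Camera axes: x right, y up, looking along -z (the intrinsics and any distortion apply to the point x, -y, -z); pixel columns grow to the right and rows downward; lengths in m; the calibration is good to about 2 mm. A picture is of the moment at which its call begins: read the wrist's pose just before it.
- ctrl.close_job(): hands the job in, once; it reports no verdict.
The state is a dict: "clock": time; "joint_pos": joint angles; "qvel": joint speeds; "tau": joint torques, N m; "tool_pos": TCP position; "orientation": TCP orientation; "force": force on the tool from outside, world axes, zero at the start; "moment": the same for the moment, N m; "opening": finger opening in m.
Only numpy, scipy, OpenCV 4.12 (cv2) and the standard library are available. Lean on these libraries where they do the work, as an engineer would, in place of code of your own. Each camera call takes 0.05 s, during which the arm holds its last target.

## Task

One of the four identical keys on the injector tester's key box has been left latched down. With the fingertips, tap all four keys lightly one after another, from the left end of the row to the right end as the robot sees it, to find which one is already down; then press that key fully down and let go, so that it springs up level with the others. Do not push the raised keys down, do not lift or shift anything, and finish clear of everything.

Things in the scene. Friction and masses are not known exactly. Their poses are not given: they have to be found in the camera images.
- key_box: Grey steel key box, fixed, 106 x 270 mm, aluminium deck 45 mm above the bench; origin under its centre, x away from the robot, y to the robot's left (turned up to 0.3 rad). Four identical off-white keys stand in a row at x = 0 and y = +84 (leftmost), +28, -28, -84 mm, each in a black bezel 48 x 38 mm, 4 mm above the deck. Pipe unions stick 20 mm out of its rear wall.
- key_unit_a: One of the four keys with its fixed guide; its place in the row differs from run to run. The cap is 36 mm (x) by 26 mm (y); its flat top is 65 mm above the bench when raised, 60 mm latched, 55.5 mm fully pressed. The origin stays at deck height (45 mm above the bench) under the middle of the cap; axes as those of the box.
- key_a (a joint): Travel of key_unit_a down, m: 0 raised, about 0.005 latched, 0.0095 stop. Return spring 2 N at 0, 0.8 N more per mm. Do not push a raised key past 0.007 (7.5 N). A latched key holds still under a light tap (under 5 N); pressed to the stop (9-10 N) its latch lets go and it springs up to 0 as the finger leaves; let go short of the stop, it latches again.
- key_a_top (a point): Centre of the top face of the cap of key_unit_a; it moves with the key.
- key_unit_b: One of the four keys with its fixed guide; its place in the row differs from run to run. The cap is 36 mm (x) by 26 mm (y); its flat top is 65 mm above the bench when raised, 60 mm latched, 55.5 mm fully pressed. The origin stays at deck height (45 mm above the bench) under the middle of the cap; axes as those of the box.
- key_b (a joint): Travel of key_unit_b down, m: 0 raised, about 0.005 latched, 0.0095 stop. Return spring 2 N at 0, 0.8 N more per mm. Do not push a raised key past 0.007 (7.5 N). A latched key holds still under a light tap (under 5 N); pressed to the stop (9-10 N) its latch lets go and it springs up to 0 as the finger leaves; let go short of the stop, it latches again.
- key_b_top (a point): Centre of the top face of the cap of key_unit_b; it moves with the key.
- key_unit_c: One of the four keys with its fixed guide; its place in the row differs from run to run. The cap is 36 mm (x) by 26 mm (y); its flat top is 65 mm above the bench when raised, 60 mm latched, 55.5 mm fully pressed. The origin stays at deck height (45 mm above the bench) under the middle of the cap; axes as those of the box.
- key_c (a joint): Travel of key_unit_c down, m: 0 raised, about 0.005 latched, 0.0095 stop. Return spring 2 N at 0, 0.8 N more per mm. Do not push a raised key past 0.007 (7.5 N). A latched key holds still under a light tap (under 5 N); pressed to the stop (9-10 N) its latch lets go and it springs up to 0 as the finger leaves; let go short of the stop, it latches again.
- key_c_top (a point): Centre of the top face of the cap of key_unit_c; it moves with the key.
- key_unit_d: One of the four keys with its fixed guide; its place in the row differs from run to run. The cap is 36 mm (x) by 26 mm (y); its flat top is 65 mm above the bench when raised, 60 mm latched, 55.5 mm fully pressed. The origin stays at deck height (45 mm above the bench) under the middle of the cap; axes as those of the box.
- key_d (a joint): Travel of key_unit_d down, m: 0 raised, about 0.005 latched, 0.0095 stop. Return spring 2 N at 0, 0.8 N more per mm. Do not push a raised key past 0.007 (7.5 N). A latched key holds still under a light tap (under 5 N); pressed to the stop (9-10 N) its latch lets go and it springs up to 0 as the finger leaves; let go short of the stop, it latches again.
- key_d_top (a point): Centre of the top face of the cap of key_unit_d; it moves with the key.
- nozzle_1: Loose steel injector nozzle, 18 mm across, 54 mm high, standing on the bench to the left of the key box; origin at the centre of its underside. To be left alone.
- nozzle_2: Another such nozzle, standing on the bench to the right of the key box. To be left alone.
- union_nut: Loose steel union nut, 24 x 27 x 20 mm, on the bench to the right of the key box; origin at the centre of its underside. To be left alone.
- tape_roll: Loose roll of black tape, 58 mm across, 19 mm high, lying further to the right; origin at the centre of its underside. To be left alone.
- brass_brush: Loose brush with a wooden handle, 22 x 210 x 26 mm, lying further to the right; origin at the centre of its underside. To be left alone.

How it is judged (in metres and radians):
On the way, in this order (a step that is already met when the one before it is completed fails the run):
1. the leftmost key is tapped with the fingertips while the latched key is still down (value of joint key_c above 0.003 m and ((contact force between the fingers and key_unit_a above 0.3 N and y of key_unit_a in the frame of key_box between 0.064 and 0.104 m) or (contact force between the fingers and key_unit_b above 0.3 N and y of key_unit_b in the frame of key_box between 0.064 and 0.104 m) or (contact force between the fingers and key_unit_c above 0.3 N and y of key_unit_c in the frame of key_box between 0.064 and 0.104 m) or (contact force between the fingers and key_unit_d above 0.3 N and y of key_unit_d in the frame of key_box between 0.064 and 0.104 m))), for 0.03 s.
2. the second key is tapped with the fingertips while the latched key is still down (value of joint key_c above 0.003 m and ((contact force between the fingers and key_unit_a above 0.3 N and y of key_unit_a in the frame of key_box between 0.008 and 0.048 m) or (contact force between the fingers and key_unit_b above 0.3 N and y of key_unit_b in the frame of key_box between 0.008 and 0.048 m) or (contact force between the fingers and key_unit_c above 0.3 N and y of key_unit_c in the frame of key_box between 0.008 and 0.048 m) or (contact force between the fingers and key_unit_d above 0.3 N and y of key_unit_d in the frame of key_box between 0.008 and 0.048 m))), for 0.03 s.
3. the third key is tapped with the fingertips while the latched key is still down (value of joint key_c above 0.003 m and ((contact force between the fingers and key_unit_a above 0.3 N and y of key_unit_a in the frame of key_box between -0.048 and -0.008 m) or (contact force between the fingers and key_unit_b above 0.3 N and y of key_unit_b in the frame of key_box between -0.048 and -0.008 m) or (contact force between the fingers and key_unit_c above 0.3 N and y of key_unit_c in the frame of key_box between -0.048 and -0.008 m) or (contact force between the fingers and key_unit_d above 0.3 N and y of key_unit_d in the frame of key_box between -0.048 and -0.008 m))), for 0.03 s.
4. the rightmost key is tapped with the fingertips while the latched key is still down (value of joint key_c above 0.003 m and ((contact force between the fingers and key_unit_a above 0.3 N and y of key_unit_a in the frame of key_box between -0.104 and -0.064 m) or (contact force between the fingers and key_unit_b above 0.3 N and y of key_unit_b in the frame of key_box between -0.104 and -0.064 m) or (contact force between the fingers and key_unit_c above 0.3 N and y of key_unit_c in the frame of key_box between -0.104 and -0.064 m) or (contact force between the fingers and key_unit_d above 0.3 N and y of key_unit_d in the frame of key_box between -0.104 and -0.064 m))), for 0.03 s.
5. the latched key is pressed down by the fingertips, more than 8 mm below its raised position (value of joint key_c above 0.008 m and contact force between the fingers and key_unit_c above 1 N), for 0.03 s.
At the end, for the whole second after the job is handed in: All four keys are up (each within 1.5 mm of its raised position), after all four were tapped from left to right and the latched one was then pressed; the loose things stand within 20 mm of where they were (value of joint each of key_a, key_b, key_c, key_d below 0.0015 m and distance of each of nozzle_1, nozzle_2, union_nut, tape_roll, brass_brush from where it was at the start of the episode below 0.02 m); the robot touches nothing.
It fails at once if a raised key is pressed down by more than 7 mm (value of joint any of key_a, key_b, key_d above 0.007 m).
It fails at once if one of the loose things beside the box is lifted, knocked over or shifted by more than 20 mm (distance of any of nozzle_1, nozzle_2, union_nut, tape_roll, brass_brush from where it was at the start of the episode above 0.02 m or angle between any of nozzle_1, nozzle_2's own z axis and vertical above 0.5 rad).
It also fails if it takes over 45 s, if anything falls off the work surface, if the arm or the gripper's body presses on something with over 40 N, if the wrist force passes 120 N, or if a joint passes its speed limit or range.

## Working session

There is one attempt and no reset: what is moved stays moved. The work goes in short steps, Python scripts to look and compute and a shell command to move; the robot and the scene stay as the last step left them, time stands still between calls to the robot, and variables do not carry over. Pictures are saved under pics/ and viewed, and the job is handed in when it is done.

```bash
mkdir -p pics; python3 - <<'E'
from plant import ctrl
import cv2,numpy as np
o=ctrl.get_obs();print(o)
for n in("scene","top"):
    s=ctrl.snapshot(n);cv2.imwrite(f"pics/{n}0.png",s["color"][:,:,::-1]);np.savez(f"{n}0.npz",**s)
    print(n,s["K"],s["position"],s["attitude"],s.keys())
E
```

```text
{'clock': 0.0, 'joint_pos': array([-6.06696637e+01,  2.05925933e+01,  6.33324681e-01, -2.16336903e-02,
       -7.01353350e+01, -1.65065019e+01]), 'qvel': array([-0.01212393, -0.08481125, -0.10629349, -0.10756713, -0.02371532,
        0.0650106 ]), 'tau': array([ 7.57156317e-05, -5.82728899e+01,  2.93047071e+01,  6.99722975e+00,
        7.13873509e-03, -1.38826963e-04]), 'tool_pos': array([ 0.14977515, -0.65797353,  0.40370119]), 'orientation': array([ 94.37597387,  89.90323436, 107.19244033]), 'force': array([-0.17898237,  0.17337894,  0.12830408]), 'moment': array([0.05882571, 0.05579444, 0.00357819]), 'opening': 0.08749191781898957}
scene [[385.59603489   0.         317.56844263]
 [  0.         385.59603489 194.57141485]
 [  0.           0.           1.        ]] [0.07354214 0.21008844 0.76310843] [ 3.84756075e+01  3.18430935e-02 -1.23053027e+02] dict_keys(['color', 'depth', 'K', 'position', 'attitude'])
top [[370.27734131   0.         320.6807876 ]
 [  0.         370.27734131 199.33838054]
 [  0.           0.           1.        ]] [ 0.3809379  -0.12265128  1.03779061] [ 10.48589174   1.43155844 -88.71193468] dict_keys(['color', 'depth', 'K', 'position', 'attitude'])
```

View pics/scene0.png

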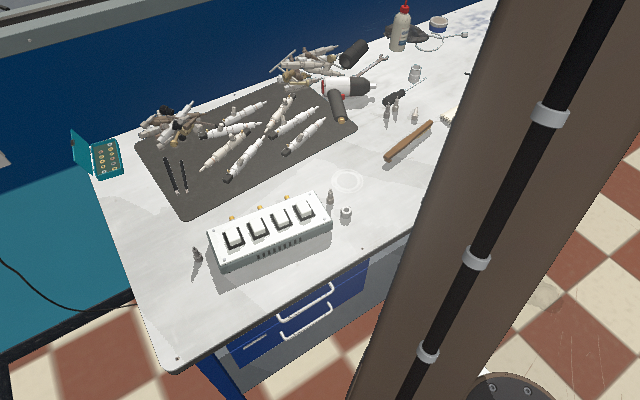

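View pics/top0.png

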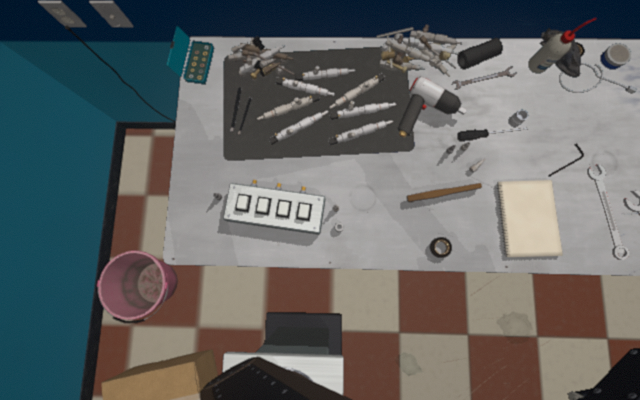

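The top view shows the box, with its keys at about (243,203), (263,206), (284,209) and (304,211). There are nozzles at (215,200) and (333,212), and a nut at (338,228). Next I'll locate the bezels in both views.

```bash
cat > h.py <<'E'
import numpy as np,cv2
from scipy.spatial.transform import Rotation as R
def ray(s,px,z):
    K=s["K"];px=np.atleast_2d(px).astype(float)
    d=np.c_[(px[:,0]-K[0,2])/K[0,0],-(px[:,1]-K[1,2])/K[1,1],-np.ones(len(px))]
    Rm=R.from_euler("xyz",s["attitude"],degrees=True).as_matrix()
    w=d@Rm.T;p=np.asarray(s["position"])
    return p+w*((z-p[2])/w[:,2])[:,None]
def bez(s,roi,th=75):
    x0,y0,x1,y1=roi
    g=cv2.cvtColor(s["color"],cv2.COLOR_RGB2GRAY)
    m=np.zeros_like(g);m[y0:y1,x0:x1]=(g[y0:y1,x0:x1]<th)*255
    cs,_=cv2.findContours(m,cv2.RETR_EXTERNAL,cv2.CHAIN_APPROX_NONE)
    return [c for c in cs if cv2.contourArea(c)>60]
E
python3 - <<'E'
from h import *
for n,roi in(("top",(228,188,322,228)),("scene",(212,195,328,255))):
    s=dict(np.load(n+"0.npz"));P=[]
    for c in bez(s,roi):
        (cx,cy),wh,a=cv2.minAreaRect(c);q=ray(s,[cx,cy],.049)[0]
        print(n,cx,cy,wh,a,cv2.contourArea(c),q.round(4));P.append(q)
    x0,y0,x1,y1=roi
    cv2.imwrite(f"pics/{n}0z.png",cv2.resize(s["color"][y0-10:y1+10,x0-10:x1+10,::-1],None,fx=6,fy=6,interpolation=cv2.INTER_CUBIC))
    # depth check
    print(s["depth"][200:212:4,235:310:8].round(3) if n=="top" else "")
E
```

```text
[[1.017 0.995 1.016 0.994 0.994 1.014 1.006 1.011 1.01  1.01 ]
 [1.012 0.992 1.011 0.991 0.998 1.013 0.996 1.008 1.005 1.004]
 [1.005 0.992 1.009 0.989 1.004 1.01  0.991 1.006 0.985 0.987]]
```

View pics/top0z.png

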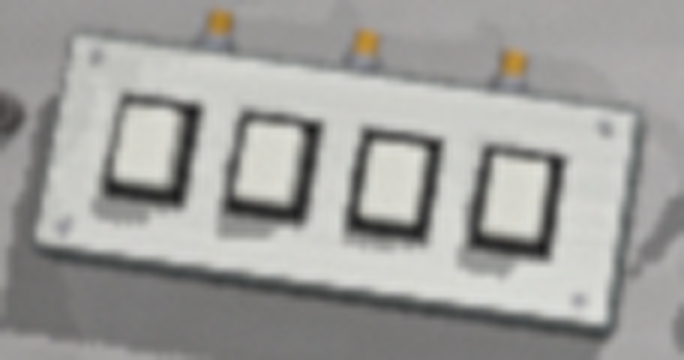

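View pics/scene0z.png

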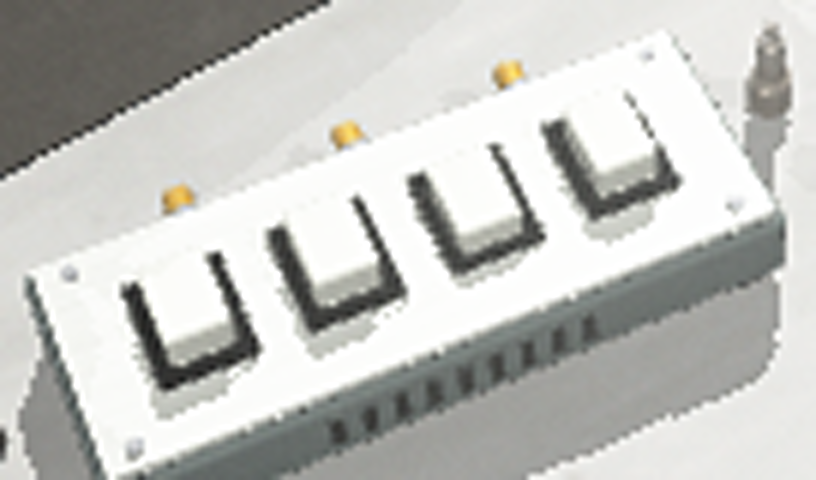

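```bash
python3 - <<'E'
from h import *
K8=np.ones((7,7),np.uint8)
for n,roi,th in(("top",(218,176,332,240),190),("scene",(200,180,345,275),235)):
    s=dict(np.load(n+"0.npz"));g=cv2.cvtColor(s["color"],cv2.COLOR_RGB2GRAY)
    x0,y0,x1,y1=roi;m=np.zeros_like(g);m[y0:y1,x0:x1]=(g[y0:y1,x0:x1]>th)*255
    cs,_=cv2.findContours(m,cv2.RETR_EXTERNAL,cv2.CHAIN_APPROX_NONE)
    c=max(cs,key=cv2.contourArea)
    q=ray(s,c[:,0],.045)[:,:2]
    r=cv2.minAreaRect((q*1000).astype(np.float32));print(n,cv2.contourArea(c),r)
    g2=m.copy();cv2.imwrite(f"pics/{n}m.png",cv2.resize(g2[y0:y1,x0:x1],None,fx=5,fy=5))
    # dark blobs (bezels)
    d=np.zeros_like(g);h=cv2.convexHull(c);cv2.fillPoly(d,[h],255);d=cv2.erode(d,np.ones((9,9),np.uint8))
    d&=((g<110)*255).astype(np.uint8)
    cs,_=cv2.findContours(d,cv2.RETR_EXTERNAL,cv2.CHAIN_APPROX_NONE)
    for c in cs:
        if len(c)<25: continue
        q=ray(s,c[:,0],.049)[:,:2]*1000
        print(len(c),cv2.minAreaRect(q.astype(np.float32)))
E
```

```text
top 3049.5 ((540.049560546875, 33.566368103027344), (256.9653015136719, 95.05343627929688), 82.9315414428711)
83 ((529.1669921875, -47.921775817871094), (37.404327392578125, 46.85536575317383), 82.19255828857422)
55 ((536.180908203125, 7.056978225708008), (36.689781188964844, 47.838443756103516), 84.08197021484375)
69 ((542.2495727539062, 63.74296569824219), (44.07090759277344, 40.377750396728516), 1.0812383890151978)
62 ((549.532470703125, 118.97592163085938), (44.28950500488281, 40.383750915527344), 1.0061254501342773)
scene 4212.0 ((535.840576171875, 1.2935943603515625), (331.96185302734375, 102.2387924194336), 84.53221130371094)
91 ((548.0144653320312, 120.3694076538086), (37.579429626464844, 48.441444396972656), 82.88107299804688)
86 ((542.0055541992188, 64.26222229003906), (36.75259780883789, 47.30261993408203), 82.77217864990234)
84 ((535.002197265625, 8.552528381347656), (35.96009826660156, 46.75600814819336), 82.80274200439453)
62 ((527.9794921875, -46.37425994873047), (36.874847412109375, 45.946617126464844), 82.89146423339844)
```

The bezel centres agree between the two views to within about 2 mm. From left to right they are (549,120), (542,64), (535.5,8) and (528.5,-47) mm, with the box turned about -7°. Next I'll get the tool axes.

```bash
cat >> h.py <<'E'
KEYS=np.array([[.5488,.1197],[.5421,.0640],[.5356,.0078],[.5285,-.0471]])
def st(tgt=None,yjaw=None):
    from plant import ctrl
    o=ctrl.get_obs();M=R.from_euler("xyz",o["orientation"],degrees=True).as_matrix()
    p=o["tool_pos"];tip=p+M[:,0]*.178
    print("t",round(o["clock"],2),"p",p.round(4),"tip",tip.round(4),"F",o["force"].round(2),"op",round(o["opening"],4))
    print("ty",M[:,1].round(4),"tz",M[:,2].round(4))
    if tgt is not None: # tgt tip position; desired tool x down, tool y along yjaw deg
        a=np.radians(yjaw);x=np.array([0,0,-1.]);y=np.array([np.cos(a),np.sin(a),0]);D=np.c_[x,y,np.cross(x,y)]
        rv=R.from_matrix(M.T@D).as_rotvec(degrees=True)
        tp=np.array(tgt)-x*.178
        print("shift(tool,mm)",(M.T@(tp-p)*1000).round(1),"rot",rv.round(2))
E
python3 - <<'E'
from h import *
for a in(-7,173): st([.5488,.1197,.16],a)
E
```

```text
t 0.1 p [ 0.1498 -0.658   0.4038] tip [ 0.1497 -0.6577  0.2258] F [-0.6  -0.24  0.05] op 0.0875
ty [-0.2218  0.9751  0.0015] tz [ 9.751e-01  2.218e-01 -1.000e-04]
shift(tool,mm) [ 66.8 669.7 561.6] rot [ 1.0982e+02 -9.0000e-02 -5.0000e-02]
t 0.1 p [ 0.1498 -0.658   0.4038] tip [ 0.1497 -0.6577  0.2258] F [-0.6  -0.24  0.05] op 0.0875
ty [-0.2218  0.9751  0.0015] tz [ 9.751e-01  2.218e-01 -1.000e-04]
shift(tool,mm) [ 66.8 669.7 561.6] rot [-7.018e+01  5.000e-02 -8.000e-02]
```

```bash
python3 -m inch '[0,0.01,0.05,-4,0,0,0, 0,0.01,0.058,-5,0,0,0, 0,0.01,0.058,-5,0,0,0, 0,0.01,0.058,-5,0,0,0, 0,0.01,0.058,-5,0,0,0, 0,0.01,0.058,-5,0,0,0, 0,0.01,0.058,-5,0,0,0, 0,0.01,0.058,-5,0,0,0]'; python3 - <<'E'
from h import *
st([.5488,.1197,.16],173)
E
```

```text
clock: 1.1
tool_pos: [0.5052, -0.3597, 0.399]
orientation: [80.2, 89.5, 132.8]
force: [0.6, -1.5, -0.5]
opening: 0.0132
t 1.1 p [ 0.5052 -0.3597  0.399 ] tip [ 0.5041 -0.3585  0.221 ] F [ 0.61 -1.54 -0.51] op 0.0132
ty [-0.7945  0.6073  0.0086] tz [0.6073 0.7945 0.0015]
shift(tool,mm) [ 63.8 255.9 407.2] rot [-30.39   0.21  -0.46]
```

```bash
python3 -m inch '[0,0.029,0.046,-4,0,0,0, 0,0.026,0.048,-4,0,0,0, 0,0.023,0.049,-4,0,0,0, 0,0.019,0.05,-4,0,0,0, 0,0.015,0.052,-4,0,0,0, 0,0.011,0.053,-4,0,0,0, 0,0.008,0.053,-4,0,0,0, 0,0.005,0.053,-2,0,0,0]'; python3 - <<'E'
from h import *
st([.5488,.1197,.16],173)
E
```

```text
clock: 2.1
tool_pos: [0.538, 0.0856, 0.3989]
orientation: [60.9, 89.3, 144.6]
force: [0.9, -0.9, 0.4]
opening: 0.0002
t 2.1 p [0.538  0.0856 0.3989] tip [0.5362 0.0868 0.2209] F [ 0.92 -0.86  0.42] op 0.0002
ty [-0.994   0.1088  0.0109] tz [0.1089 0.994  0.0061]
shift(tool,mm) [61.  -7.7 34.7] rot [ 0.75  0.34 -0.63]
```

```bash
python3 -m inch '[0.01,-0.008,0.033,0.7,0.3,-0.6,0, 0,0,0,0,0,0,0]'; python3 - <<'E'
from h import *
from plant import ctrl
st([.5488,.1197,.10],173)
s=ctrl.snapshot("wrist");cv2.imwrite("pics/w1.png",s["color"][:,:,::-1]);np.savez("w1.npz",**s);print(s["hand_eye"].round(3))
E
```

```text
clock: 2.35
tool_pos: [0.5493, 0.1222, 0.3882]
orientation: [50.4, 89.9, 133.7]
force: [0.4, -0.4, 0.4]
opening: 0.0004
t 2.35 p [0.5493 0.1222 0.3882] tip [0.5492 0.1223 0.2102] F [ 0.38 -0.4   0.4 ] op 0.0004
ty [-9.932e-01  1.163e-01  7.000e-04] tz [1.163e-01 9.932e-01 6.000e-04]
shift(tool,mm) [110.2   0.2  -2.6] rot [ 0.32  0.03 -0.04]
[[-0.001  0.248 -0.969  0.02 ]
 [ 1.    -0.    -0.001  0.   ]
 [-0.001 -0.969 -0.248 -0.065]
 [ 0.     0.     0.     1.   ]]
```

View pics/w1.png

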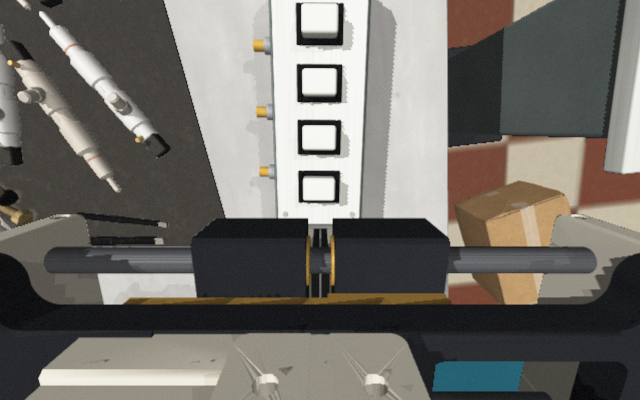

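The wrist view shows the four keys in a column at col 320 (rows 186, 137, 83, 23), in line with the closed fingers. I'll check their positions from this picture and then descend.

```bash
python3 - <<'E'
from h import *
s=dict(np.load("w1.npz"))
g=cv2.cvtColor(s["color"],cv2.COLOR_RGB2GRAY);K=s["K"];H=s["hand_eye"]
M=np.c_[[0,0,-1],[-.9932,.1163,.0007],[.1163,.9932,.0006]];p=np.array([.5493,.1222,.3882])
m=np.zeros_like(g);m[0:212,285:356]=(g[0:212,285:356]<70)*255
cs,_=cv2.findContours(m,cv2.RETR_EXTERNAL,cv2.CHAIN_APPROX_NONE)
for c in cs:
    if len(c)<40: continue
    px=c[:,0].astype(float)
    d=np.c_[(px[:,0]-K[0,2])/K[0,0],-(px[:,1]-K[1,2])/K[1,1],-np.ones(len(px))]
    w=d@(M@H[:3,:3]).T;o=p+M@H[:3,3]
    q=o+w*((.049-o[2])/w[:,2])[:,None]
    print(cv2.boundingRect(c),cv2.minAreaRect((q[:,:2]*1000).astype(np.float32)))
E
python3 -m inch '[0.05,0,-0.0026,0,0,0,0, 0.05,0,0,0,0,0,0, 0.02,0,0,0,0,0,0, 0.015,0,0,0,0,0,0, 0,0,0,0,0,0,0]'; python3 - <<'E'
from h import *
st([.5488,.1197,.065],173)
E
```

```text
(299, 171, 41, 32) ((549.8180541992188, 121.24669647216797), (36.61677169799805, 46.45449447631836), 83.3298110961914)
(298, 120, 43, 35) ((543.1559448242188, 65.81775665283203), (36.87419509887695, 46.37779998779297), 82.23944854736328)
(297, 65, 45, 37) ((536.3069458007812, 10.312172889709473), (35.561424255371094, 46.476722717285156), 83.36795806884766)
(297, 3, 46, 42) ((529.5077514648438, -45.24474334716797), (36.78806686401367, 46.220890045166016), 83.3730697631836)
clock: 3.02
tool_pos: [0.549, 0.1151, 0.2522]
orientation: [-40.3, 89.8, 42.8]
force: [0.9, 0.5, 0.4]
opening: 0.0004
t 3.02 p [0.549  0.1151 0.2522] tip [0.5494 0.1155 0.0742] F [0.93 0.51 0.36] op 0.0004
ty [-0.9928  0.1198 -0.0021] tz [0.1198 0.9928 0.0024]
shift(tool,mm) [9.2 0.7 4.5] rot [0.12 0.14 0.12]
```

```bash
python3 -m inch '[0.004,0,0.0045,0,0,0,0, 0.003,0,0,0,0,0,0, 0,0,0,0,0,0,0]'; python3 - <<'E'
from h import *
st([.5488,.1197,.065],173)
E
python3 -m inch '[0.002,0,0,0,0,0,0]';python3 -m inch '[0.001,0,0,0,0,0,0]'
```

```text
clock: 3.4
tool_pos: [0.5505, 0.1201, 0.2473]
orientation: [-49.5, 89.6, 33.6]
force: [-0.2, -0.3, -0.3]
opening: 0.0001
t 3.4 p [0.5505 0.1201 0.2473] tip [0.5516 0.1208 0.0693] F [-0.16 -0.26 -0.32] op 0.0001
ty [-0.9928  0.1198 -0.0056] tz [0.1197 0.9928 0.0048]
shift(tool,mm) [ 4.3  1.6 -0.6] rot [0.12 0.27 0.32]
clock: 3.52
tool_pos: [0.5507, 0.1203, 0.2458]
orientation: [-50.2, 89.5, 32.9]
force: [0.3, 0.5, -0.5]
opening: 0.0003
clock: 3.65
tool_pos: [0.5507, 0.1203, 0.2449]
orientation: [-50.2, 89.5, 32.9]
force: [-0.5, -0.1, -0.6]
opening: 0.0006
```

```bash
for i in 1; do :; done; python3 -m inch '[0.001,0,0,0,0,0,0]';python3 -m inch '[0.001,0,0,0,0.2,0.2,0]';python3 -m inch '[0.001,0,0,0,0,0,0]'
```

```text
clock: 3.78
tool_pos: [0.5507, 0.1203, 0.2439]
orientation: [-50.3, 89.5, 32.8]
force: [0.8, 0.3, -0.9]
opening: 0.0003
clock: 3.9
tool_pos: [0.551, 0.1205, 0.2431]
orientation: [-56.5, 89.7, 26.6]
force: [0.8, 1.7, 3.1]
opening: 0.0005
clock: 4.03
tool_pos: [0.551, 0.1206, 0.2422]
orientation: [-57.6, 89.7, 25.5]
force: [-0.3, 0.2, 3.4]
opening: 0.0006
```

Contact came at TCP z ≈ 0.243 and pushed back with about 3 N, so the leftmost key is raised. Lifting and moving to the second key.

```bash
python3 -m inch '[-0.015,0,0,0,0,0,0, -0.002,0,-0.028,0,0,0,0, -0.001,0,-0.028,0,0,0,0, 0,0,0,0,0,0,0]'; python3 - <<'E'
from h import *
st([.5425,.0645,.065],173)
E
```

```text
clock: 4.53
tool_pos: [0.5443, 0.0639, 0.2633]
orientation: [-63.7, 89.7, 19.5]
force: [0.3, -0.0, 0.3]
opening: 0.0004
t 4.53 p [0.5443 0.0639 0.2633] tip [0.5453 0.0642 0.0853] F [ 0.29 -0.02  0.3 ] op 0.0004
ty [-0.993   0.1178 -0.0049] tz [0.1178 0.993  0.0024]
shift(tool,mm) [20.3  2.   0.3] rot [0.23 0.14 0.28]
```

```bash
python3 -m inch '[0.012,0.002,0,0,0.1,0.2,0, 0.004,0,0,0,0,0,0, 0,0,0,0,0,0,0]'; python3 -m inch '[0.002,0,0,0,0,0,0]';python3 -m inch '[0.001,0,0,0,0,0,0]'
```

```text
clock: 4.9
tool_pos: [0.5426, 0.0652, 0.2468]
orientation: [-63.4, 89.9, 19.9]
force: [0.4, -0.7, 0.0]
opening: 0.0001
clock: 5.03
tool_pos: [0.5427, 0.0656, 0.2447]
orientation: [-64.7, 89.9, 18.6]
force: [0.0, 0.5, 0.4]
opening: 0.0001
clock: 5.15
tool_pos: [0.5427, 0.0658, 0.2435]
orientation: [-66.6, 89.9, 16.7]
force: [0.0, 0.2, 0.6]
opening: 0.0006
```

```bash
python3 -m inch '[0.001,0,0,0,0,0,0]';python3 -m inch '[0.001,0,0,0,0,0,0]'
```

```text
clock: 5.28
tool_pos: [0.5427, 0.0659, 0.2426]
orientation: [-72.4, 89.9, 11.0]
force: [-0.9, 0.1, 3.1]
opening: 0.0004
clock: 5.4
tool_pos: [0.5427, 0.0659, 0.2417]
orientation: [-75.4, 89.9, 7.9]
force: [-2.4, -0.1, 3.1]
opening: 0.0004
```

The second key also pushes back with about 3 N at z ≈ 0.2425, so it is raised. On to the third.

```bash
python3 -m inch '[-0.015,0,0,0,0,0,0, -0.002,0,-0.028,0,0,0,0, -0.001,0,-0.028,0,0,0,0, 0,0,0,0,0,0,0]'; python3 - <<'E'
from h import *
st([.536,.0085,.065],173)
E
```

```text
clock: 5.9
tool_pos: [0.5369, 0.0095, 0.2635]
orientation: [-70.9, 89.7, 12.5]
force: [0.8, -0.2, -0.4]
opening: 0.0003
t 5.9 p [0.5369 0.0095 0.2635] tip [0.5377 0.0097 0.0855] F [ 0.85 -0.2  -0.39] op 0.0003
ty [-0.9934  0.1148 -0.0045] tz [0.1148 0.9934 0.0016]
shift(tool,mm) [20.5  0.9 -1.1] rot [0.41 0.09 0.26]
```

```bash
python3 -m inch '[0.012,0.001,-0.001,0.3,0.1,0.2,0, 0.004,0,0,0,0,0,0, 0,0,0,0,0,0,0]'; python3 -m inch '[0.002,0,0,0,0,0,0]';python3 -m inch '[0.001,0,0,0,0,0,0]';python3 -m inch '[0.001,0,0,0,0,0,0]'
```

```text
clock: 6.28
tool_pos: [0.5362, 0.0096, 0.2471]
orientation: [-79.0, 89.9, 4.1]
force: [-0.5, -0.3, -0.1]
opening: 0.0003
clock: 6.4
tool_pos: [0.5363, 0.01, 0.245]
orientation: [-82.5, 89.9, 0.6]
force: [1.3, -0.4, -0.3]
opening: 0.0007
clock: 6.52
tool_pos: [0.5363, 0.0102, 0.2438]
orientation: [-85.4, 89.9, -2.2]
force: [-0.1, -0.4, 0.4]
opening: 0.0003
clock: 6.65
tool_pos: [0.5364, 0.0104, 0.2427]
orientation: [-84.7, 89.9, -1.5]
force: [0.9, -0.6, 0.4]
opening: 0.0004
```

```bash
python3 -m inch '[0.001,0,0,0,0,0,0]';python3 -m inch '[0.001,0,0,0,0,0,0]'
```

```text
clock: 6.78
tool_pos: [0.5364, 0.0104, 0.2417]
orientation: [-84.1, 89.9, -0.9]
force: [-0.5, 0.3, 0.9]
opening: 0.0007
clock: 6.9
tool_pos: [0.5364, 0.0104, 0.2407]
orientation: [-82.5, 89.9, 0.7]
force: [0.6, 0.4, -0.3]
opening: 0.0004
```

There's no contact at the raised height, so the third key is the latched one. I still need to tap it lightly.

```bash
python3 -m inch '[0.001,0,0,0,0,0,0]';python3 -m inch '[0.0005,0,0,0,0,0,0]';python3 -m inch '[0.0005,0,0,0,0,0,0]'
```

```text
clock: 7.02
tool_pos: [0.5365, 0.0104, 0.2397]
orientation: [-81.7, 89.9, 1.5]
force: [-0.2, -0.5, 0.8]
opening: 0.0004
clock: 7.15
tool_pos: [0.5364, 0.0103, 0.2391]
orientation: [-83.7, 89.9, -0.6]
force: [-0.1, -0.7, 0.4]
opening: 0.0008
clock: 7.28
tool_pos: [0.5365, 0.0103, 0.2386]
orientation: [-82.7, 89.9, 0.5]
force: [0.4, -0.4, 1.4]
opening: 0.0004
```

```bash
python3 -m inch '[0.0004,0,0,0,0,0,0]';python3 - <<'E'
from h import *
st()
E
```

```text
clock: 7.4
tool_pos: [0.5365, 0.0103, 0.2385]
orientation: [-84.3, 89.9, -1.1]
force: [-1.9, 0.3, 4.7]
opening: 0.0003
t 7.4 p [0.5365 0.0103 0.2385] tip [0.5368 0.0103 0.0605] F [-1.88  0.32  4.74] op 0.0003
ty [-0.9929  0.1188 -0.002 ] tz [1.188e-01 9.929e-01 2.000e-04]
```

Contact at 4.7 N with no give, tip z ≈ 0.0605: the third key is latched. On to the rightmost.

```bash
python3 -m inch '[-0.019,0,0,0,0,0,0, -0.002,0,-0.028,0,0,0,0, -0.001,0,-0.028,0,0,0,0, 0,0,0,0,0,0,0]'; python3 - <<'E'
from h import *
st([.529,-.0465,.065],173)
E
```

```text
clock: 7.9
tool_pos: [0.5298, -0.0462, 0.2611]
orientation: [-84.3, 89.9, -1.1]
force: [0.2, 0.1, 0.1]
opening: 0.0004
t 7.9 p [ 0.5298 -0.0462  0.2611] tip [ 0.5302 -0.0462  0.0831] F [0.15 0.08 0.07] op 0.0004
ty [-0.9931  0.1176 -0.0024] tz [1.176e-01 9.931e-01 2.000e-04]
shift(tool,mm) [18.1  0.8 -0.4] rot [0.25 0.01 0.14]
```

```bash
python3 -m inch '[0.012,0.001,0,0.2,0,0.1,0, 0.002,0,0,0,0,0,0, 0,0,0,0,0,0,0]'; python3 -m inch '[0.002,0,0,0,0,0,0]';python3 -m inch '[0.001,0,0,0,0,0,0]'
```

```text
clock: 8.28
tool_pos: [0.5288, -0.0451, 0.2455]
orientation: [35.8, 90.0, 118.9]
force: [0.4, 0.5, -0.4]
opening: 0.0004
clock: 8.4
tool_pos: [0.529, -0.0447, 0.2434]
orientation: [36.3, 90.0, 119.4]
force: [0.0, 0.1, 0.9]
opening: 0.0003
clock: 8.52
tool_pos: [0.529, -0.0446, 0.2424]
orientation: [141.0, 90.0, -135.9]
force: [-1.4, -1.8, 2.7]
opening: 0.0006
```

```bash
python3 -m inch '[0.0005,0,0,0,0,0,0]'; python3 -m inch '[-0.015,0,0,0,0,0,0, -0.002,0,0.028,0,0,0,0, -0.001,0,0.028,0,0,0,0, 0,0,0,0,0,0,0]'; python3 - <<'E'
from h import *
st([.536,.0085,.060],173)
E
```

```text
clock: 8.65
tool_pos: [0.529, -0.0446, 0.2421]
orientation: [160.5, 90.0, -116.4]
force: [-1.3, -1.3, 3.7]
opening: 0.0002
clock: 9.15
tool_pos: [0.5366, 0.0124, 0.264]
orientation: [-63.2, 89.8, 19.8]
force: [0.3, -0.6, 0.4]
opening: 0.0002
t 9.15 p [0.5366 0.0124 0.264 ] tip [0.5371 0.0126 0.086 ] F [ 0.26 -0.6   0.4 ] op 0.0002
ty [-0.9927  0.1207 -0.0028] tz [0.1207 0.9927 0.0014]
shift(tool,mm) [26.   0.2 -4. ] rot [0.07 0.08 0.16]
```

The rightmost key is raised too (3.7 N at z ≈ 0.242). Now I'll press the third key fully.

```bash
python3 -m inch '[0.015,0,-0.004,0,0,0.1,0, 0.008,0,0,0,0,0,0, 0,0,0,0,0,0,0]'; python3 -m inch '[0.002,0,0,0,0,0,0, 0.0015,0,0,0,0,0,0]';python3 -m inch '[0.0015,0,0,0,0,0,0, 0.0015,0,0,0,0,0,0]'
```

```text
clock: 9.52
tool_pos: [0.5357, 0.007, 0.2398]
orientation: [-22.2, 89.9, 60.8]
force: [0.2, 0.5, 0.4]
opening: 0.0001
clock: 9.78
tool_pos: [0.5358, 0.0067, 0.2366]
orientation: [-25.5, 89.9, 57.5]
force: [-2.3, 2.7, 6.6]
opening: 0.0005
clock: 10.02
tool_pos: [0.5358, 0.0067, 0.2347]
orientation: [-32.0, 89.9, 51.0]
force: [-3.4, 1.3, 8.3]
opening: 0.0007
```

```bash
python3 -m inch '[0.0015,0,0,0,0,0,0]';python3 -m inch '[0.001,0,0,0,0,0,0]';python3 -m inch '[0.001,0,0,0,0,0,0]'
```

```text
clock: 10.15
tool_pos: [0.5357, 0.0067, 0.2338]
orientation: [-34.9, 89.9, 48.1]
force: [-4.6, 1.4, 14.3]
opening: 0.0002
clock: 10.28
tool_pos: [0.5357, 0.0067, 0.2339]
orientation: [-41.7, 89.8, 41.3]
force: [-5.0, 2.5, 12.9]
opening: 0.0006
clock: 10.4
tool_pos: [0.5356, 0.0067, 0.234]
orientation: [-46.0, 89.8, 37.1]
force: [-4.7, 1.0, 11.6]
opening: 0.0009
```

It has reached the stop: there's no more travel, and the force is above 10 N. I'll push a little firmer and then lift.

```bash
python3 -m inch '[0.002,0,0,0,0,0,0, 0.002,0,0,0,0,0,0]'; python3 -m inch '[-0.006,0,0,0,0,0,0, -0.02,0,0,0,0,0,0, -0.04,0,0,0,0,0,0, -0.05,0,0,0,0,0,0, -0.03,0,0,0,0,0,0, 0,0,0,0,0,0,0]'; python3 - <<'E'
from h import *
from plant import ctrl
st()
s=ctrl.snapshot("wrist");cv2.imwrite("pics/w2.png",s["color"][:,:,::-1])
s=ctrl.snapshot("scene");cv2.imwrite("pics/s2.png",cv2.resize(s["color"][170:290,180:360,::-1],None,fx=4,fy=4,interpolation=cv2.INTER_CUBIC))
E
```

```text
clock: 10.65
tool_pos: [0.5355, 0.0067, 0.2336]
orientation: [-59.6, 89.8, 23.5]
force: [-9.7, 3.4, 24.8]
opening: 0.0005
clock: 11.4
tool_pos: [0.5346, 0.0058, 0.3856]
orientation: [-64.1, 89.7, 19.0]
force: [-0.5, 0.3, -0.7]
opening: 0.0008
t 11.4 p [0.5346 0.0058 0.3856] tip [0.5355 0.0061 0.2076] F [-0.52  0.3  -0.71] op 0.0008
ty [-0.9927  0.1207 -0.0048] tz [0.1207 0.9927 0.0023]
```

View pics/w2.png

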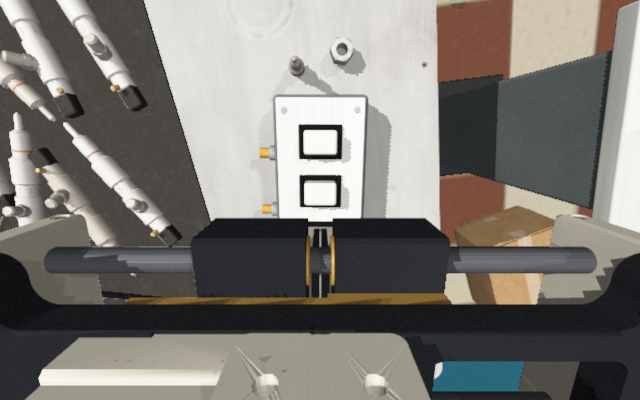

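View pics/s2.png

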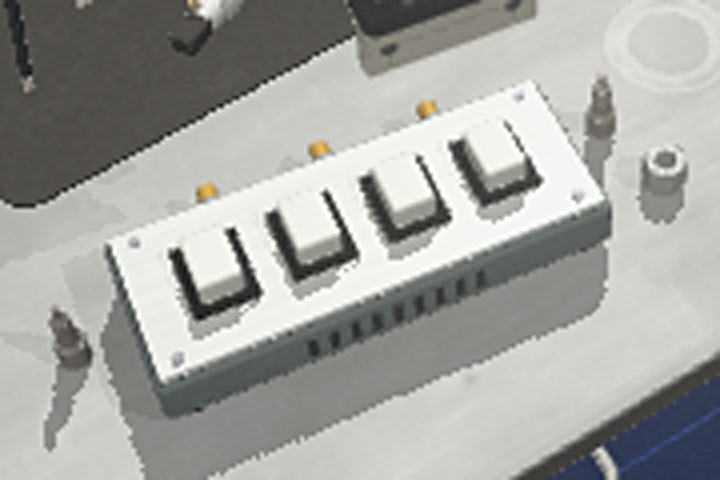

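The scene view shows all four caps standing out alike, with the nozzles and nut in place. I'll confirm with the depth reading, before and after.

```bash
python3 - <<'E'
from h import *
from plant import ctrl
a=dict(np.load("scene0.npz"))
def hgt(s,box):
    Rm=R.from_euler("xyz",s["attitude"],degrees=True).as_matrix();K=s["K"];out=[]
    for v in range(box[1]-3,box[1]+4):
        for u in range(box[0]-3,box[0]+4):
            z=s["depth"][v,u]
            if z>0: out.append((s["position"]+Rm@(z*np.array([(u-K[0,2])/K[0,0],-(v-K[1,2])/K[1,1],-1])))[2])
    return round(float(np.median(out))*1000,1) if out else None
ss=[ctrl.snapshot("scene") for _ in range(3)]
for k in KEYS:
    # project cap top
    Rm=R.from_euler("xyz",a["attitude"],degrees=True).as_matrix()
    c=Rm.T@(np.r_[k,.065]-a["position"]);K=a["K"];px=(int(round(K[0,2]+K[0,0]*c[0]/-c[2])),int(round(K[1,2]-K[1,1]*c[1]/-c[2])))
    print(px,"before",hgt(a,px),"after",[hgt(s,px) for s in ss])
E
```

```text
(232, 234) before 64.2 after [64.2, 64.0, 63.8]
(257, 224) before 64.0 after [63.9, 64.1, 64.0]
(281, 215) before 59.0 after [63.7, 64.0, 64.0]
(303, 206) before 64.0 after [64.1, 63.8, 64.2]
```

Depth confirms it: the third key rose from 59 to 64 mm, level with the others. The arm is clear, so I'm handing in.

```bash
python3 - <<'E'
from plant import ctrl
print(ctrl.close_job())
E
```

```text
the job is handed in; nothing more can be done
None
```

The third key from the left was the one latched down. I tapped all four keys from left to right, pressed that one to its stop, and it has sprung up level with the others.

- **Taps:** The leftmost, second and rightmost keys gave way gently at about 3–4 N from the raised height. The third stopped the fingertips without giving, about 5 mm lower, at 4.7 N.
- **Press:** I pushed the third key down until it stopped moving, up to about 25 N at the end, then lifted the arm straight off it. That is above the 9–10 N needed to release the latch, but well within the 120 N wrist limit.
- **Last checks:** Measured cap heights are about 64 mm for all four keys; the third read 59 mm at the start. The camera reads about 1 mm below the stated 65 mm on every key. The fingertips ended about 0.14 m above the keys with no contact force beyond sensor noise.
- **Loose things:** Both nozzles and the nut look to be standing where they were. I did not re-measure them, and did not look again at the tape roll or brush, though nothing in the forces suggested contact with any of them.

The job was handed in at about 11.6 s, and no check failed or disagreed.

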